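# Scoop bearing balls into the assembly dish

## Task

Pick up the hand scoop and use it to carry at least three of the steel bearing balls from the sloping bin over to the round dish, never touching the balls with the fingers. Spill none: at the end every ball must lie in the dish or in the bin, and the empty scoop must stand upright on the bench, let go, well clear of both. Leave the can and the bearing race where they are.

Things in the scene. Friction and masses are not known exactly. Their poses are not given: they have to be found in the camera images.
- bin: Grey sheet-steel picking bin, open on top, fixed, 240 mm long (its x) by 136 wide (y) by 65 high. Origin: bench level, under the middle; z up, x from its front to its back. The front (-x end, roughly towards the robot) is a ramp sloping outwards; side and back walls are upright, 3 thick, 65 high. Inside width 130; back wall inside at x = +122. Eight balls lie along the valley in about two rows.
- bin_valley (a point): Lowest line of the bin's inside, at mid-width: x = -60 in the bin's frame, 6 mm above the bench; axes as the bin's. From here the inner floor rises gently towards the back, 1 in 10 (24 mm above the bench at bin x = +120), and the front ramp climbs towards -x at 45 degrees to its rim at bin x = -110, 56 mm above the bench (60 at the folded edge).
- scoop: Loose aluminium hand scoop, about 0.25 kg, standing on its flat underside (origin, z up). Open mouth faces its -x. Flat floor pan 76 mm wide (y), 3 thick, bevelled to 1 at the lip edge, x = -45. Side walls 34 high (18 near the mouth); back wall x = +38, 44 high. Behind it an upright black handle bar, 18 thick (x) by 26 wide (y), centred at x = +49, y = 0, from the underside up to z = 150.
- scoop_grip (a point): Point on the axis of the scoop's handle, 120 above the scoop's underside and 30 below the handle's top: a good height to pinch it from above, across the 18 thickness (along the scoop's x). Axes as the scoop's.
- scoop_lip (a point): Middle of the scoop's lip edge, at the level of its underside. Axes as the scoop's.
- dish: Round open steel dish, 180 outside diameter, 55 high, wall 3, floor 4 thick, fixed to the bench. Origin: centre, bench level.
- can: Bystander: white paint-finished metal can, 66 diameter, 80 high, loose. Origin: centre of its underside.
- race: Bystander: loose steel bearing race, a ring of 80 outside diameter, 22 high. Origin: centre of its underside.
- ball0_center (a point): Centre of one of the eight loose steel bearing balls, 22 diameter, 44 g, all alike, that start in the bin.
- ball1_center (a point): Centre of one of the eight loose steel bearing balls, 22 diameter, 44 g, all alike, that start in the bin.
- ball2_center (a point): Centre of one of the eight loose steel bearing balls, 22 diameter, 44 g, all alike, that start in the bin.
- ball3_center (a point): Centre of one of the eight loose steel bearing balls, 22 diameter, 44 g, all alike, that start in the bin.
- ball4_center (a point): Centre of one of the eight loose steel bearing balls, 22 diameter, 44 g, all alike, that start in the bin.
- ball5_center (a point): Centre of one of the eight loose steel bearing balls, 22 diameter, 44 g, all alike, that start in the bin.
- ball6_center (a point): Centre of one of the eight loose steel bearing balls, 22 diameter, 44 g, all alike, that start in the bin.
- ball7_center (a point): Centre of one of the eight loose steel bearing balls, 22 diameter, 44 g, all alike, that start in the bin.
Mind the look-alikes: they are no part of the job. What is shaped like the scoop but brown or orange is not meant.

How it is judged:
On the way:
1. at least one ball is carried in the scoop, lifted over the bin (((x of ball0_center in the frame of scoop between -0.045 and 0.04 m and y of ball0_center in the frame of scoop between -0.038 and 0.038 m and z of ball0_center in the frame of scoop between 0 and 0.05 m and height (world z) of ball0_center above 0.085 m) or (x of ball1_center in the frame of scoop between -0.045 and 0.04 m and y of ball1_center in the frame of scoop between -0.038 and 0.038 m and z of ball1_center in the frame of scoop between 0 and 0.05 m and height (world z) of ball1_center above 0.085 m) or (x of ball2_center in the frame of scoop between -0.045 and 0.04 m and y of ball2_center in the frame of scoop between -0.038 and 0.038 m and z of ball2_center in the frame of scoop between 0 and 0.05 m and height (world z) of ball2_center above 0.085 m) or (x of ball3_center in the frame of scoop between -0.045 and 0.04 m and y of ball3_center in the frame of scoop between -0.038 and 0.038 m and z of ball3_center in the frame of scoop between 0 and 0.05 m and height (world z) of ball3_center above 0.085 m) or (x of ball4_center in the frame of scoop between -0.045 and 0.04 m and y of ball4_center in the frame of scoop between -0.038 and 0.038 m and z of ball4_center in the frame of scoop between 0 and 0.05 m and height (world z) of ball4_center above 0.085 m) or (x of ball5_center in the frame of scoop between -0.045 and 0.04 m and y of ball5_center in the frame of scoop between -0.038 and 0.038 m and z of ball5_center in the frame of scoop between 0 and 0.05 m and height (world z) of ball5_center above 0.085 m) or (x of ball6_center in the frame of scoop between -0.045 and 0.04 m and y of ball6_center in the frame of scoop between -0.038 and 0.038 m and z of ball6_center in the frame of scoop between 0 and 0.05 m and height (world z) of ball6_center above 0.085 m) or (x of ball7_center in the frame of scoop between -0.045 and 0.04 m and y of ball7_center in the frame of scoop between -0.038 and 0.038 m and z of ball7_center in the frame of scoop between 0 and 0.05 m and height (world z) of ball7_center above 0.085 m))), for 0.2 s.
At the end, for the whole second after the job is handed in: At least three balls in the dish (within 88 mm of its axis, under 50 mm high); every other ball in the dish or the bin; the scoop still on the bench, tilted under 0.15 rad, origin within 10 mm of bench level, over 120 mm from the dish's origin and 110 mm from the bin's ((((horizontal distance between each of ball0_center, ball1_center, ball2_center and dish below 0.088 m and height (world z) of each of ball0_center, ball1_center, ball2_center below 0.05 m) or (horizontal distance between each of ball0_center, ball1_center, ball3_center and dish below 0.088 m and height (world z) of each of ball0_center, ball1_center, ball3_center below 0.05 m) or (horizontal distance between each of ball0_center, ball2_center, ball3_center and dish below 0.088 m and height (world z) of each of ball0_center, ball2_center, ball3_center below 0.05 m) or (horizontal distance between each of ball1_center, ball2_center, ball3_center and dish below 0.088 m and height (world z) of each of ball1_center, ball2_center, ball3_center below 0.05 m)) or ((horizontal distance between each of ball4_center, ball5_center, ball6_center and dish below 0.088 m and height (world z) of each of ball4_center, ball5_center, ball6_center below 0.05 m) or (horizontal distance between each of ball4_center, ball5_center, ball7_center and dish below 0.088 m and height (world z) of each of ball4_center, ball5_center, ball7_center below 0.05 m) or (horizontal distance between each of ball4_center, ball6_center, ball7_center and dish below 0.088 m and height (world z) of each of ball4_center, ball6_center, ball7_center below 0.05 m) or (horizontal distance between each of ball5_center, ball6_center, ball7_center and dish below 0.088 m and height (world z) of each of ball5_center, ball6_center, ball7_center below 0.05 m)) or (((horizontal distance between each of ball0_center, ball1_center and dish below 0.088 m and height (world z) of each of ball0_center, ball1_center below 0.05 m) or (horizontal distance between each of ball0_center, ball2_center and dish below 0.088 m and height (world z) of each of ball0_center, ball2_center below 0.05 m) or (horizontal distance between each of ball0_center, ball3_center and dish below 0.088 m and height (world z) of each of ball0_center, ball3_center below 0.05 m) or (horizontal distance between each of ball1_center, ball2_center and dish below 0.088 m and height (world z) of each of ball1_center, ball2_center below 0.05 m) or (horizontal distance between each of ball1_center, ball3_center and dish below 0.088 m and height (world z) of each of ball1_center, ball3_center below 0.05 m) or (horizontal distance between each of ball2_center, ball3_center and dish below 0.088 m and height (world z) of each of ball2_center, ball3_center below 0.05 m)) and ((horizontal distance between ball4_center and dish below 0.088 m and height (world z) of ball4_center below 0.05 m) or (horizontal distance between ball5_center and dish below 0.088 m and height (world z) of ball5_center below 0.05 m) or (horizontal distance between ball6_center and dish below 0.088 m and height (world z) of ball6_center below 0.05 m) or (horizontal distance between ball7_center and dish below 0.088 m and height (world z) of ball7_center below 0.05 m))) or (((horizontal distance between ball0_center and dish below 0.088 m and height (world z) of ball0_center below 0.05 m) or (horizontal distance between ball1_center and dish below 0.088 m and height (world z) of ball1_center below 0.05 m) or (horizontal distance between ball2_center and dish below 0.088 m and height (world z) of ball2_center below 0.05 m) or (horizontal distance between ball3_center and dish below 0.088 m and height (world z) of ball3_center below 0.05 m)) and ((horizontal distance between each of ball4_center, ball5_center and dish below 0.088 m and height (world z) of each of ball4_center, ball5_center below 0.05 m) or (horizontal distance between each of ball4_center, ball6_center and dish below 0.088 m and height (world z) of each of ball4_center, ball6_center below 0.05 m) or (horizontal distance between each of ball4_center, ball7_center and dish below 0.088 m and height (world z) of each of ball4_center, ball7_center below 0.05 m) or (horizontal distance between each of ball5_center, ball6_center and dish below 0.088 m and height (world z) of each of ball5_center, ball6_center below 0.05 m) or (horizontal distance between each of ball5_center, ball7_center and dish below 0.088 m and height (world z) of each of ball5_center, ball7_center below 0.05 m) or (horizontal distance between each of ball6_center, ball7_center and dish below 0.088 m and height (world z) of each of ball6_center, ball7_center below 0.05 m)))) and ((horizontal distance between ball0_center and dish below 0.088 m and height (world z) of ball0_center below 0.05 m) or (x of ball0_center in the frame of bin between -0.113 and 0.125 m and y of ball0_center in the frame of bin between -0.066 and 0.066 m and height (world z) of ball0_center below 0.075 m)) and ((horizontal distance between ball1_center and dish below 0.088 m and height (world z) of ball1_center below 0.05 m) or (x of ball1_center in the frame of bin between -0.113 and 0.125 m and y of ball1_center in the frame of bin between -0.066 and 0.066 m and height (world z) of ball1_center below 0.075 m)) and ((horizontal distance between ball2_center and dish below 0.088 m and height (world z) of ball2_center below 0.05 m) or (x of ball2_center in the frame of bin between -0.113 and 0.125 m and y of ball2_center in the frame of bin between -0.066 and 0.066 m and height (world z) of ball2_center below 0.075 m)) and ((horizontal distance between ball3_center and dish below 0.088 m and height (world z) of ball3_center below 0.05 m) or (x of ball3_center in the frame of bin between -0.113 and 0.125 m and y of ball3_center in the frame of bin between -0.066 and 0.066 m and height (world z) of ball3_center below 0.075 m)) and ((horizontal distance between ball4_center and dish below 0.088 m and height (world z) of ball4_center below 0.05 m) or (x of ball4_center in the frame of bin between -0.113 and 0.125 m and y of ball4_center in the frame of bin between -0.066 and 0.066 m and height (world z) of ball4_center below 0.075 m)) and ((horizontal distance between ball5_center and dish below 0.088 m and height (world z) of ball5_center below 0.05 m) or (x of ball5_center in the frame of bin between -0.113 and 0.125 m and y of ball5_center in the frame of bin between -0.066 and 0.066 m and height (world z) of ball5_center below 0.075 m)) and ((horizontal distance between ball6_center and dish below 0.088 m and height (world z) of ball6_center below 0.05 m) or (x of ball6_center in the frame of bin between -0.113 and 0.125 m and y of ball6_center in the frame of bin between -0.066 and 0.066 m and height (world z) of ball6_center below 0.075 m)) and ((horizontal distance between ball7_center and dish below 0.088 m and height (world z) of ball7_center below 0.05 m) or (x of ball7_center in the frame of bin between -0.113 and 0.125 m and y of ball7_center in the frame of bin between -0.066 and 0.066 m and height (world z) of ball7_center below 0.075 m)) and height (world z) of scoop below 0.01 m and angle between scoop's own z axis and vertical below 0.15 rad and linear speed of scoop below 0.03 m/s and horizontal distance between scoop and dish above 0.12 m and horizontal distance between scoop and bin above 0.11 m); the robot touches nothing.
It fails at once if the fingers touch a ball (contact force between the fingers and ball0 above 0.5 N or contact force between the fingers and ball1 above 0.5 N or contact force between the fingers and ball2 above 0.5 N or contact force between the fingers and ball3 above 0.5 N or contact force between the fingers and ball4 above 0.5 N or contact force between the fingers and ball5 above 0.5 N or contact force between the fingers and ball6 above 0.5 N or contact force between the fingers and ball7 above 0.5 N).
It fails at once if the can or the race is moved more than 30 mm (distance of any of can, race from where it was at the start of the episode above 0.03 m).
It also fails if it takes over 67 s, if anything falls off the work surface, if the arm or the gripper's body presses on something with over 40 N, if the wrist force passes 120 N, or if a joint passes its speed limit or range.

## Robot

A 7-joint arm with a two-finger parallel gripper is mounted at the origin on the work surface. World frame = base frame: x ahead of the robot, y to its left, z up, the work surface at z = 0. Lengths are in m, angles in rad, forces in N, time in s.
With the tool pointing down it reaches from about 0.425 to 0.875 m from the base axis. Payload 8.4 kg.
Tool frame: the origin (TCP) lies where the fingers leave the gripper's body, on its centre line; the fingertips stand 73 mm ahead of it and the grasp point (between the pads) lies 54 mm ahead of it; z points along the fingers, y is the line along which they close (so a half turn about z gives the same grasp; the last joint's range is limited). The gripper opens to 85 mm and grips with 20 to 120 N. Pads are 22 mm wide; open, the fingers measure 114 mm over their backs; the gripper's body (76 mm by 85 mm) begins 54 mm behind the grasp point. The pads swing forward as they close: fully open they stand 13 mm farther back than shut.
Start: joints at [1.134, 0.333, 0.04, 1.465, -0.013, 1.343, -0.059], TCP at [0.215, -0.613, 0.304] pointing down, gripper open.
Joint ranges: [-2.58, 2.58], [-0.38, 2.09], [-1.3, 1.39], [0.25, 2.4], [-1.5, 4.64], [0.08, 2.09], [-2.65, 2.65]. Speed limits (rad/s): [2.22, 2.22, 2.79, 2.79, 3.14, 3.14, 3.14].

## Interface

Orientations are given as a rotation vector (axis times angle).
In Python, from plant import arm, imaging, find_in, place_of gives the robot as it stands.
- The arm moves only by the tool carry_out, never from a script. Its argument "rows" is one flat list of numbers, 7 for each row, row after row: the turn, a rotation vector about the tool's x, y, z in degrees, then the shift along the tool's x, y, z in mm, then the closure in counts, from 0 (fully open) to 255 (shut). In form: [ax, ay, az, x, y, z, gripper, ax, ay, az, x, y, z, gripper, ...]. A call has 1 to 5 rows; each row shifts and turns the commanded pose from where the row before left it, along the tool's axes as they then stand; what a row does not reach is not made up. A row lasts 1/12 s, in which the tool goes at most 41.7 mm and 7.16 degrees, less where a joint would pass 70% of its speed; a pose out of reach is approached as far as the arm can. A call is refused whole if a number of a shift passes 41.7 or a number of a turn 7.16, either way. A call with a gripper value outside its range is refused whole. The fingers move at their own pace and stop on an object; the grip force is fixed at half the most. Time passes only in rows, so rows that do not move let the fingers close. It gives the time, the measured TCP pose, the force, the opening and the grip force at its end, in the units of the state.
- arm.get_obs(): the state, without advancing time (a new reading comes with each control period).
- imaging.get_image(name): name is "scene" or "top"; returns a dict with "img" (400x640x3 uint8, red, green, blue), "K" (3x3 intrinsics, pixels), "k1" (the pictures are not rectified: a ray, as slopes to the right and down, at radius r is drawn at 1 + k1 r^2 times it, then the intrinsics apply), "pose" (4x4, takes a point from camera to world coordinates). Camera axes: x right, y down, z forward; pixel columns grow to the right and rows downward; lengths in m; the calibration is good to about 2 mm. A picture is of the moment at which its call begins. There is no depth.
- arm.sign_off(): hands the job in; it is judged then, once.
Trained networks look in the newest picture that a camera, given by its name, has taken for a name from the list of things; names that differ only in an ending like _2 or _b are one class to them, and where a whole thing is asked for, a point or a joint stands for the part that bears it (a point fixed in the world has none). Each returns a list of dicts, best first, with "conf" (0 to 1); they miss things now and then, are a little off and sometimes report something else, mostly with a low value. They report only what shows in the picture. A call takes as long as a camera call. They do not tell look-alikes from the thing itself.
- find_in(label, camera): "centre" ([column, row] in pixels, amid what is visible of it).
- place_of(label, camera): "centre" ([column, row] in pixels: a listed point, or the origin of a listed thing).
The state is a dict: "time": time; "joints": joint angles; "qvel": joint speeds; "effort": joint torques, N m; "tool_pos": TCP position; "ee_rot": TCP orientation; "wrist_force": force on the tool from outside, world axes, zero at the start; "torque": the same for the moment, N m; "opening": opening from 0.0 (shut) to 1.0 (fully open); "gripper_force": force on a finger pad.
Only numpy, scipy, OpenCV 4.12 (cv2) and the standard library are available. Lean on these libraries where they do the work, as an engineer would, in place of code of your own. Each camera call takes 0.05 s, during which the arm holds its last target. There are 200 camera calls.

## Working session

There is one attempt and no reset: what is moved stays moved. The work goes in short steps, Python scripts to look and compute and a tool call to move; the robot and the scene stay as the last step left them, time stands still between calls to the robot, and variables do not carry over. Pictures are saved under pics/ and viewed, at most 10 in all, crops included, and the job is handed in when it is done.

Besides the shell and the picture viewer there is one more tool, called after "Call:" in YAML: its name, and indented under it one key for each argument. carry_out: Moves the arm, as the interface text tells. Its arguments: {"type":"object","properties":{"rows":{"type":"array"}},"required":["rows"]}

```bash
mkdir -p pics; ls; cat > h.py <<'E'
import numpy as np, cv2
from plant import arm, imaging, find_in, place_of
from scipy.spatial.transform import Rotation as R
def snap(cam,name=None):
    d=imaging.get_image(cam)
    if name: cv2.imwrite('pics/'+name,d['img'][:,:,::-1])
    return d
def onplane(d,px,z):
    K=np.array(d['K']);u=(np.array(px,float)-K[:2,2])/[K[0,0],K[1,1]]
    s=u.copy()
    for _ in range(30): s=u/(1+d['k1']*(s@s))
    P=np.array(d['pose']);r=P[:3,:3]@[s[0],s[1],1];c=P[:3,3]
    return c+r*(z-c[2])/r[2]
def proj(d,p):
    P=np.array(d['pose']);q=P[:3,:3].T@(np.array(p)-P[:3,3]);s=q[:2]/q[2];s=s*(1+d['k1']*(s@s));K=np.array(d['K'])
    return s*[K[0,0],K[1,1]]+K[:2,2]
E
python3 - <<'E'
from h import *
np.set_printoptions(precision=4,suppress=True)
for c in ['scene','top']:
    d=snap(c,c+'0.png'); print(c,d['pose'],d['K'],d['k1'])
    for n,z in [('scoop',0),('scoop_grip',.12),('scoop_lip',0),('bin',0),('bin_valley',.006),('dish',0),('can',0),('race',0),('ball0_center',.017)]:
        for r in place_of(n,c)[:10]:
            print(n,np.round(r['centre'],1),round(r['conf'],2),onplane(d,r['centre'],z))
print(arm.get_obs())
E
```

```text
pics
scene [[-0.1073  0.6088 -0.786   1.4197]
 [ 0.9941  0.0795 -0.0741  0.1055]
 [ 0.0173 -0.7893 -0.6137  0.7771]
 [ 0.      0.      0.      1.    ]] [[500.0421   0.     306.1014]
 [  0.     500.0421 200.7965]
 [  0.       0.       1.    ]] -0.1320788198126051
scoop [474.4 278.8] 0.91 [0.6503 0.4017 0.    ]
scoop [423.1 201.9] 0.74 [0.3902 0.3093 0.    ]
scoop [430.3 238.6] 0.71 [ 0.5302  0.3156 -0.    ]
scoop [305.9 212.5] 0.57 [0.4711 0.0161 0.    ]
scoop_grip [430. 150.] 0.98 [0.3313 0.3124 0.12  ]
scoop_grip [439.1 207.5] 0.76 [0.5645 0.311  0.12  ]
scoop_grip [500.  224.8] 0.57 [0.6068 0.4347 0.12  ]
scoop_lip [467.2 291.9] 0.93 [0.6904 0.3804 0.    ]
scoop_lip [426.1 213.3] 0.91 [0.4362 0.3132 0.    ]
scoop_lip [427.4 226.9] 0.66 [0.4884 0.3122 0.    ]
scoop_lip [291.2 228.8] 0.23 [ 0.5361 -0.0118  0.    ]
bin [288.5 229.9] 0.9 [ 0.5408 -0.0176  0.    ]
bin_valley [300.  208.6] 0.77 [0.4652 0.0008 0.006 ]
bin_valley [303.6 207.5] 0.4 [0.4598 0.0091 0.006 ]
dish [183.4 201.9] 0.96 [ 0.4691 -0.2956  0.    ]
can [404.  292.5] 0.78 [0.7063 0.2463 0.    ]
race [187.8 280.1] 0.76 [
[... 1169 characters left out ...]
230.5] 0.7 [0.4971 0.0154 0.    ]
can [232.2 151. ] 0.65 [0.7043 0.2446 0.    ]
race [408.2 143. ] 0.81 [ 0.7225 -0.2133  0.    ]
ball0_center [346.7 244.6] 0.51 [ 0.4611 -0.0464  0.017 ]
{'time': 1.0, 'joints': array([ 1.1338,  0.3332,  0.0399,  1.4654, -0.0134,  1.3433, -0.0585]), 'qvel': array([ 0.0008, -0.0007, -0.0022, -0.0015, -0.0013,  0.0012, -0.0001]), 'effort': array([  0.0002, -65.8322,   1.3639, -40.5822,   0.0168,   0.0033,
         0.    ]), 'tool_pos': array([ 0.2154, -0.6133,  0.3039]), 'ee_rot': array([-3.0969, -0.528 , -0.    ]), 'wrist_force': array([0.2852, 0.0706, 0.0908]), 'torque': array([ 0.0337, -0.0345, -0.0011]), 'gripper_force': 0.0, 'opening': 1.0015227513604597}
```

View pics/scene0.png

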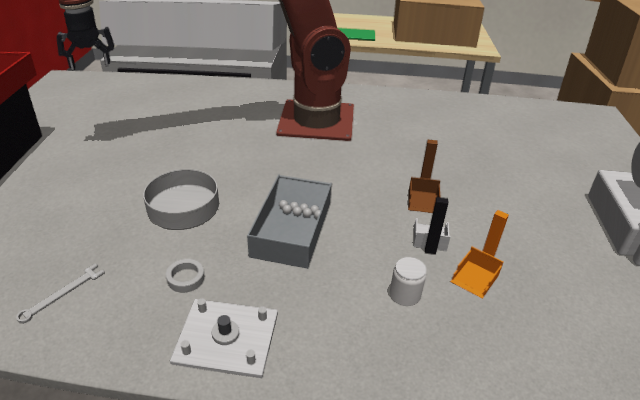

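View pics/top0.png

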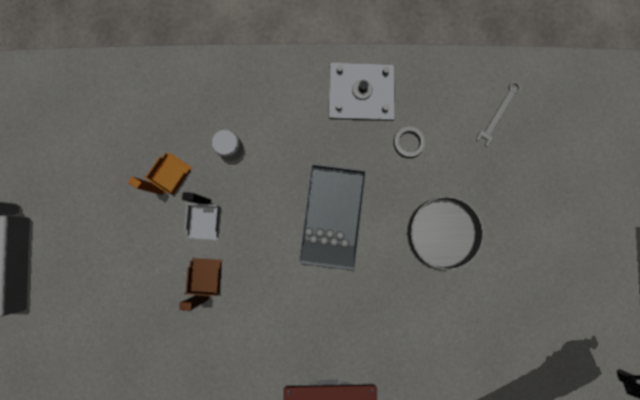

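Candidates for the scoop: brown at scene (425,195) / top (204,277); orange at (477,272) / (169,173); bare aluminium with black handle at (432,235) / (203,222). The aluminium one fits the description. One close crop to check it, and to get the bin's edges.

```bash
python3 - <<'E'
import cv2
i=cv2.imread('pics/top0.png')[150:285,175:375]
i=cv2.resize(i,None,fx=4,fy=4,interpolation=cv2.INTER_CUBIC)
i=cv2.convertScaleAbs(i,alpha=1.6,beta=10)
cv2.imwrite('pics/crop1.png',i)
E
```

```text
(no output)
```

View pics/crop1.png

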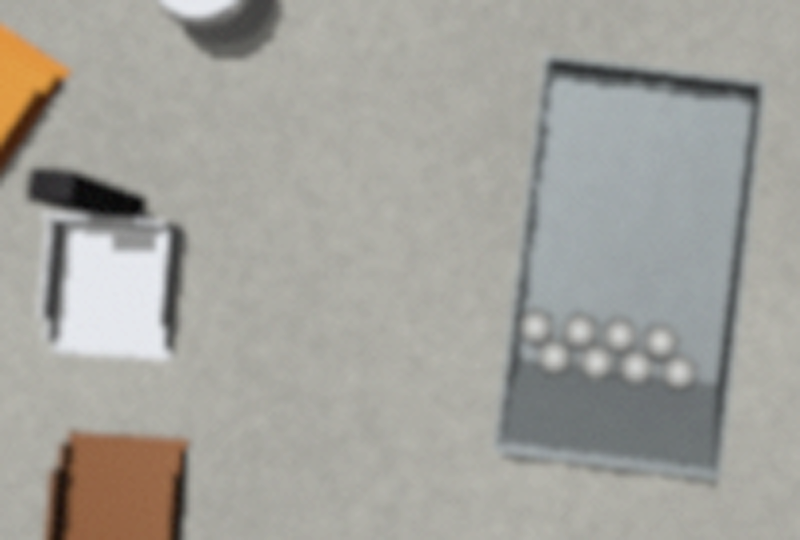

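The aluminium scoop with the black handle is confirmed: handle top at crop (52,187), lip corners (52,352) and (170,359). The bin's rim corners are at (550,62), (760,88), (500,455) and (716,480). The balls lie in two rows around (610,350).

```bash
python3 - <<'E'
from h import *
np.set_printoptions(precision=4,suppress=True)
d=imaging.get_image('top')
f=lambda p,z: onplane(d,(np.array(p)+.5)/4-.5+[175,150],z)
bl,br=f((550,62),.065),f((760,88),.065); fl,fr=f((500,455),.06),f((716,480),.06)
print('bin',bl,br,fl,fr)
ax=(bl+br-fl-fr)/2; print('yaw len',np.degrees(np.arctan2(ax[1],ax[0])),np.linalg.norm(ax[:2]))
ay=bl-br; print('yaw from back',np.degrees(np.arctan2(-ay[0],ay[1])),np.linalg.norm(ay)); ay=fl-fr; print(np.degrees(np.arctan2(-ay[0],ay[1])),np.linalg.norm(ay))
bm=(bl+br)/2;u=ax[:2]/np.linalg.norm(ax[:2]); print('bin origin',bm[:2]-.125*u, 'valley',bm[:2]-.185*u)
for p in [(537,327),(580,331),(619,335),(660,341),(554,357),(597,362),(635,367),(679,372)]:
    w=f(p,.018)[:2]-(bm[:2]-.125*u); print('ball in bin',w@u,w@[-u[1],u[0]])
l1,l2=f((52,352),.003),f((170,359),.003);print('lip',l1,l2,(l1+l2)/2,np.degrees(np.arctan2((l2-l1)[0],-(l2-l1)[1])),np.linalg.norm(l1-l2))
print('handle top',f((50,187),.15))
s=imaging.get_image('scene')
print('scene handle top?',onplane(s,(438.5,201.5),.15))
o=arm.get_obs();print(o['tool_pos'],R.from_rotvec(o['ee_rot']).as_matrix())
E
```

```text
bin [0.654  0.0377 0.065 ] [ 0.6371 -0.0891  0.065 ] [0.4189 0.0695 0.06  ] [ 0.4025 -0.0588  0.06  ]
yaw len -7.534586650929622 0.23685003225207885
yaw from back -7.564266158972291 0.12796980532692961
-7.3010266294415525 0.12931051812958835
bin origin [ 0.5216 -0.0093] valley [ 0.4621 -0.0014]
ball in bin -0.033800845249871314 0.052967956159129276
ball in bin -0.03304535910387254 0.026039158086025777
ball in bin -0.032596154601340015 0.0015724984418579524
ball in bin -0.033239850708325316 -0.024300097593878016
ball in bin -0.05102905897217822 0.04016568708748743
ball in bin -0.050899927169176525 0.013194131236123601
ball in bin -0.05115166176525746 -0.010699026477414584
ball in bin -0.05096546117424143 -0.03833080702137296
lip [0.4823 0.3549 0.003 ] [0.4773 0.2799 0.003 ] [0.4798 0.3174 0.003 ] -3.8081472960589307 0.07518037968105583
handle top [0.5723 0.3109 0.15  ]
scene handle top? [0.5834 0.3024 0.15  ]
[ 0.2154 -0.6132  0.3039] [[ 0.9435  0.3314  0.    ]
 [ 0.3314 -0.9435  0.0001]
 [ 0.     -0.0001 -1.    ]]
```

Call:
carry_out:
  rows: [0,0,-3.5,39.7,0,0,0,0,0,-3.5,39.7,0,0,0,0,0,-3.5,39.7,0,0,0,0,0,-3.5,39.7,0,0,0,0,0,-3.5,39.7,0,0,0]

```text
time: 1.52
tool_pos: [0.3942, -0.5246, 0.3039]
ee_rot: [2.979, 0.997, 0.0]
wrist_force: [0.5, -0.4, -0.2]
opening: 1.001
gripper_force: 0.0
```

Call:
carry_out:
  rows: [0,0,-3.5,39.7,0,0,0,0,0,-3.5,39.7,0,0,0,0,0,-3.5,39.7,0,0,0,0,0,-3.5,39.7,0,0,0,0,0,-3.5,39.7,0,0,0]

```text
time: 1.93
tool_pos: [0.5365, -0.3871, 0.3039]
ee_rot: [2.793, 1.439, 0.0]
wrist_force: [0.8, -0.0, 0.1]
opening: 1.001
gripper_force: 0.0
```

Call:
carry_out:
  rows: [0,0,-3.5,39.7,0,0,0,0,0,-3.5,39.7,0,0,0,0,0,-3.5,39.7,0,0,0,0,0,-3.5,39.7,0,0,0,0,0,-3.5,39.7,0,0,0]

```text
time: 2.35
tool_pos: [0.6308, -0.2132, 0.3039]
ee_rot: [2.541, 1.847, 0.0]
wrist_force: [0.6, -0.0, 0.1]
opening: 0.998
gripper_force: 0.0
```

Call:
carry_out:
  rows: [0,0,-3.5,39.7,0,0,0,0,0,-3.5,39.7,0,0,0,0,0,-3.5,39.7,0,0,0,0,0,-3.5,39.7,0,0,0,0,0,0,0,0,0,0]

```text
time: 2.77
tool_pos: [0.6659, -0.0492, 0.3042]
ee_rot: [-2.281, -2.155, -0.007]
wrist_force: [0.0, 1.8, -0.1]
opening: 1.0
gripper_force: 0.0
```

```bash
cat >> h.py <<'E'
G=np.eye(4);G[:3,:3]=np.array([[0,1,0],[1,0,0],[0,0,-1.]]).T;G[:3,3]=[.049,0,.174]
def scoop_tool(lip,yaw,tilt,z_off=0):  # tilt>0: mouth up (deg)
    S=np.eye(4);S[:3,:3]=R.from_euler('zy',[yaw,tilt],degrees=True).as_matrix()
    S[:3,3]=np.array(lip)-S[:3,:3]@[-.045,0,0];T=S@G;T[:3,3]+=T[:3,2]*z_off;return T
def cur():
    o=arm.get_obs();T=np.eye(4);T[:3,:3]=R.from_rotvec(o['ee_rot']).as_matrix();T[:3,3]=o['tool_pos'];return T
def delta(A,B):
    D=np.linalg.inv(A)@B;return np.round(np.r_[R.from_matrix(D[:3,:3]).as_rotvec(degrees=True),D[:3,3]*1000],1)
np.set_printoptions(precision=4,suppress=True)
E
python3 - <<'E'
from h import *
print(arm.get_obs()['joints'],cur())
T=scoop_tool([.480,.317,0],-3.7,0);print(T);T[2,3]=.304;print(delta(cur(),T))
E
```

```text
[ 0.337   0.4073 -0.4476  1.395   0.1698  1.3773 -0.168 ] [[ 0.0569  0.9984  0.0006  0.6659]
 [ 0.9984 -0.0569  0.0057 -0.0492]
 [ 0.0058  0.0003 -1.      0.3042]
 [ 0.      0.      0.      1.    ]]
[[ 0.0645  0.9979  0.      0.5738]
 [ 0.9979 -0.0645  0.      0.3109]
 [ 0.      0.     -1.      0.174 ]
 [ 0.      0.      0.      1.    ]]
[   0.    -0.3    0.4  354.3 -112.4    2.2]
```

Call:
carry_out:
  rows: [0,0,0,39.2,-12.4,0,0,0,0,0,39.2,-12.4,0,0,0,0,0,39.2,-12.4,0,0,0,0,0,39.2,-12.4,0,0,0,0,0.4,39.2,-12.4,0,0]

```text
time: 3.18
tool_pos: [0.617, 0.1409, 0.3041]
ee_rot: [2.308, 2.131, 0.0]
wrist_force: [0.6, 0.0, 0.0]
opening: 0.997
gripper_force: 0.0
```

Call:
carry_out:
  rows: [0,0,0,39.2,-12.4,0,0,0,0,0,39.2,-12.4,0,0,0,0,0,39.2,-12.4,0,0,0,0,0,39.2,-12.4,2,0,0,0,0,0,0,0,0]

```text
time: 3.6
tool_pos: [0.5758, 0.3095, 0.3019]
ee_rot: [-2.292, -2.141, -0.003]
wrist_force: [-2.1, 1.9, -0.1]
opening: 1.0
gripper_force: 0.0
```

```bash
python3 - <<'E'
from h import *
T=scoop_tool([.480,.317,0],-3.7,0);print(arm.get_obs()['joints'],cur()[:3,3],delta(cur(),T))
a=snap('scene','a.png');b=snap('top','b.png')
i=np.vstack([cv2.resize(cv2.imread('pics/a.png')[100:300,340:540],None,fx=2.9,fy=2.9)]);j=cv2.resize(cv2.imread('pics/b.png')[150:290,130:270],(580,580))
cv2.imwrite('pics/c2.png',cv2.resize(np.hstack([i,j]),(800,400)))
E
```

```text
[-0.1202  0.4035 -0.5904  1.4311  0.2193  1.3729 -0.784 ] [0.5758 0.3095 0.3019] [ -0.1  -0.3  -0.2   0.7  -1.8 128. ]
```

View pics/c2.png

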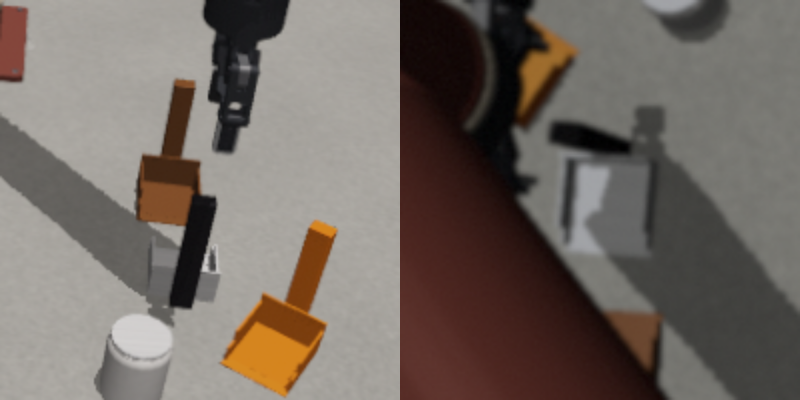

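The left half shows the gripper above and behind the black handle, whose top is at scene (442.5,200). The right half shows the scoop undisturbed. I'll check the handle's position by projection.

```bash
python3 - <<'E'
from h import *
s=snap('scene');print(proj(s,[.5738,.311,.15]),proj(s,[.5738,.311,0]),onplane(s,(442.5,200),.15))
t=cur();print('tips',proj(s,t[:3,3]+[0,0,-.073]))
for n in['scoop_grip','scoop_lip']:
  for r in place_of(n,'scene')[:4]: print(n,r, onplane(s,r['centre'],.12 if 'grip' in n else 0))
E
```

```text
[442.1127 199.0341] [429.8991 251.2254] [0.5771 0.3115 0.15  ]
tips [443.9816 169.2934]
scoop_grip {'centre': [441.3, 208.1], 'conf': 0.97} [0.566  0.3156 0.12  ]
scoop_grip {'centre': [429.7, 151.1], 'conf': 0.95} [0.3367 0.3111 0.12  ]
scoop_grip {'centre': [496.3, 222.8], 'conf': 0.88} [0.6011 0.428  0.12  ]
scoop_grip {'centre': [281.5, 200.9], 'conf': 0.15} [ 0.5853 -0.0261  0.12  ]
scoop_lip {'centre': [464.8, 286.5], 'conf': 0.66} [0.6753 0.3773 0.    ]
scoop_lip {'centre': [424.1, 212.8], 'conf': 0.56} [0.4348 0.3083 0.    ]
scoop_lip {'centre': [428.6, 223.7], 'conf': 0.55} [0.476  0.3161 0.    ]
scoop_lip {'centre': [298.5, 207.2], 'conf': 0.44} [ 0.4527 -0.0044  0.    ]
```

Good agreement. Descending 127 mm, then closing.

Call:
carry_out:
  rows: [0,0,0,1,-1,32,0,0,0,0,0,0,32,0,0,0,0,0,0,32,0,0,0,0,0,0,30,0,0,0,0,0,0,0,0]

```text
time: 4.27
tool_pos: [0.5783, 0.2968, 0.1696]
ee_rot: [-2.31, -2.127, 0.014]
wrist_force: [-0.1, -0.8, -1.4]
opening: 1.002
gripper_force: 0.0
```

Call:
carry_out:
  rows: [0,0,0,0,0,0,150,0,0,0,0,0,0,255,0,0,0,0,0,0,255,0,0,0,0,0,0,255,0,0,0,0,0,0,255]

```text
time: 4.68
tool_pos: [0.5803, 0.3012, 0.1776]
ee_rot: [2.308, 2.131, 0.003]
wrist_force: [-0.5, -0.1, 1.2]
opening: 0.299
gripper_force: 0.4
```

Call:
carry_out:
  rows: [0,0,0,0,0,0,255,0,0,0,0,0,0,255,0,0,0,0,0,0,255,0,0,0,0,0,0,255,0,0,0,0,0,0,255]

```text
time: 5.1
tool_pos: [0.5799, 0.3014, 0.1773]
ee_rot: [2.307, 2.132, 0.002]
wrist_force: [-1.8, -1.9, 8.1]
opening: 0.201
gripper_force: 60.9
```

Call:
carry_out:
  rows: [0,0,0,0,0,0,150,0,0,0,0,0,0,100,0,0,0,0,0,0,100,0,0,0,0,0,0,100,0,0,0,0,0,0,100]

```text
time: 5.52
tool_pos: [0.5798, 0.3007, 0.1758]
ee_rot: [2.308, 2.131, -0.0]
wrist_force: [-0.4, 0.2, 0.0]
opening: 0.607
gripper_force: 0.0
```

```bash
python3 - <<'E'
from h import *
s=snap('scene','a3.png');o=arm.get_obs();print(o['joints'],o['opening'],cur()[:3,3])
cv2.imwrite('pics/c3.png',cv2.resize(cv2.imread('pics/a3.png')[120:300,360:540],None,fx=3.3,fy=3.3,interpolation=cv2.INTER_CUBIC))
for n in['scoop_grip','scoop_lip']:
  for r in place_of(n,'scene')[:4]: print(n,r, onplane(s,r['centre'],.12 if 'grip' in n else 0))
E
```

```text
[-0.1249  0.4928 -0.56    1.5781  0.2786  1.1516 -0.8249] 0.6050059592487467 [0.5798 0.3007 0.1758]
scoop_grip {'centre': [497.0, 223.2], 'conf': 0.94} [0.6023 0.4292 0.12  ]
scoop_grip {'centre': [439.9, 210.2], 'conf': 0.83} [0.5737 0.3118 0.12  ]
scoop_grip {'centre': [432.8, 151.1], 'conf': 0.68} [0.3355 0.319  0.12  ]
scoop_lip {'centre': [430.2, 228.7], 'conf': 0.78} [0.4943 0.3184 0.    ]
scoop_lip {'centre': [428.3, 214.3], 'conf': 0.69} [0.4395 0.3184 0.    ]
scoop_lip {'centre': [465.4, 291.2], 'conf': 0.66} [0.6888 0.3768 0.    ]
scoop_lip {'centre': [306.1, 210.6], 'conf': 0.17} [0.4637 0.0158 0.    ]
```

View pics/c3.png

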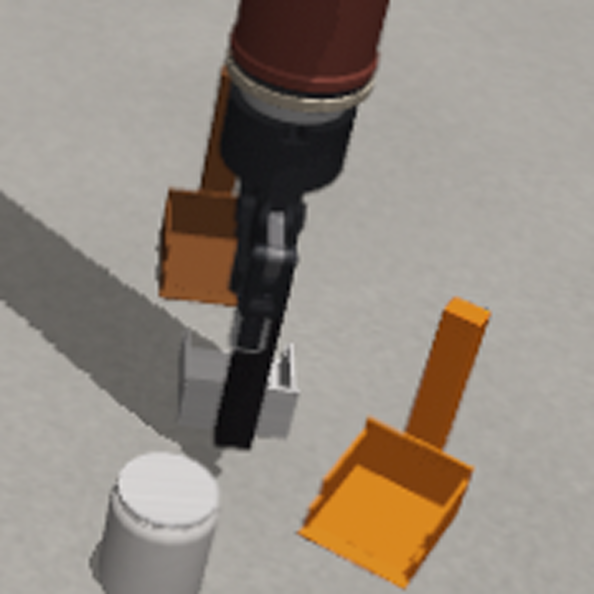

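The crop shows the gripper around the black handle at about (265,345), shifted slightly left of it. I'll shift the tool +9 mm along its x and regrip.

Call:
carry_out:
  rows: [0,0,0,5,0,1,100,0,0,0,4,0,1,100,0,0,0,0,0,0,100,0,0,0,0,0,0,200,0,0,0,0,0,0,255]

```text
time: 6.08
tool_pos: [0.5804, 0.3099, 0.1738]
ee_rot: [-2.307, -2.132, 0.0]
wrist_force: [-0.2, -0.2, 0.4]
opening: 0.331
gripper_force: 0.0
```

Call:
carry_out:
  rows: [0,0,0,0,0,0,255,0,0,0,0,0,0,255,0,0,0,0,0,0,255,0,0,0,0,0,0,255,0,0,0,0,0,0,255]

```text
time: 6.5
tool_pos: [0.5807, 0.3097, 0.174]
ee_rot: [2.308, 2.131, 0.0]
wrist_force: [0.3, 0.2, 0.7]
opening: 0.207
gripper_force: 58.7
```

Call:
carry_out:
  rows: [0,0,0,0,0,0,255,0,0,0,0,0,-10,255,0,0,0,0,0,-10,255,0,0,0,0,0,-10,255,0,0,0,0,0,0,255]

```text
time: 6.92
tool_pos: [0.5813, 0.3106, 0.2072]
ee_rot: [2.307, 2.131, 0.006]
wrist_force: [0.2, -0.3, -1.5]
opening: 0.2
gripper_force: 58.9
```

```bash
python3 - <<'E'
from h import *
o=arm.get_obs();print(o['joints'],cur(),o['wrist_force'],o['torque'],o['opening'])
T=scoop_tool([.480,.317,0],-3.7,0)
E
```

```text
[-0.1342  0.4746 -0.5681  1.5351  0.2669  1.206  -0.8262] [[ 0.0792  0.9968  0.0034  0.5813]
 [ 0.9969 -0.0792  0.0019  0.3106]
 [ 0.0022  0.0033 -1.      0.2072]
 [ 0.      0.      0.      1.    ]] [ 0.1594 -0.3246 -1.5306] [ 0.0063 -0.108   0.0522] 0.2002980689084472
```

```bash
cat >> h.py <<'E'
O=np.array([.525,-.010]);BY=-7.5
def binlip(bx,by,z,tilt):
    w=O+R.from_euler('z',BY,degrees=True).as_matrix()[:2,:2]@[bx,by]
    return scoop_tool([w[0],w[1],z],BY,tilt)
E
python3 - <<'E'
from h import *
c=cur();A=binlip(.005,-.006,.1,0);print(A[:3,3],delta(c,A))
E
```

```text
[ 0.6224 -0.0289  0.274 ] [   0.2   -0.1    3.  -335.    68.   -67.4]
```

Call:
carry_out:
  rows: [0,0,0,0,0,-35,255,0,0,0,-10,2,-33,255,0,0,1,-32.5,6.6,0,255,0,0,1,-32.5,6.6,0,255,0,0,1,-32.5,6.6,0,255]

```text
time: 7.33
tool_pos: [0.5921, 0.2, 0.2729]
ee_rot: [2.362, 2.07, 0.002]
wrist_force: [0.1, -0.3, -2.8]
opening: 0.201
gripper_force: 59.7
```

Call:
carry_out:
  rows: [0,0,0,-32.5,6.6,0,255,0,0,0,-32.5,6.6,0,255,0,0,0,-32.5,6.6,0,255,0,0,0,-32.5,6.6,0,255,0,0,0,-32.5,6.6,0,255]

```text
time: 7.75
tool_pos: [0.6032, 0.0337, 0.2724]
ee_rot: [2.362, 2.07, 0.001]
wrist_force: [0.7, -1.0, -1.1]
opening: 0.202
gripper_force: 59.7
```

Call:
carry_out:
  rows: [0,0,0,-32.5,6.6,0,255,0,0,0,-32.5,6.6,0,255,0,0,0,0,0,0,255,0,0,0,0,0,0,255]

```text
time: 8.08
tool_pos: [0.6079, -0.0338, 0.272]
ee_rot: [2.367, 2.065, -0.001]
wrist_force: [-0.2, 1.0, -3.3]
opening: 0.206
gripper_force: 59.7
```

```bash
python3 - <<'E'
from h import *
c=cur();print(c);A=binlip(.005,-.006,.1,-6);print(A[:3,3],delta(c,A))
o=arm.get_obs();print(o['joints'],o['opening'])
a=snap('scene','a4.png');b=snap('top','b4.png')
i=cv2.resize(cv2.imread('pics/a4.png')[110:290,220:400],(600,600),interpolation=cv2.INTER_CUBIC)
cv2.imwrite('pics/c4.png',i)
E
```

```text
[[ 0.136   0.9907 -0.      0.6079]
 [ 0.9907 -0.136  -0.0008 -0.0338]
 [-0.0008  0.0001 -1.      0.272 ]
 [ 0.      0.      0.      1.    ]]
[ 0.6037 -0.0289  0.2828] [ -5.9   0.8  -0.3   4.3  -4.8 -10.8]
[ 0.3454  0.3036 -0.445   1.5938  0.1358  1.2749 -0.2579] 0.20617463989613893
```

View pics/c4.png

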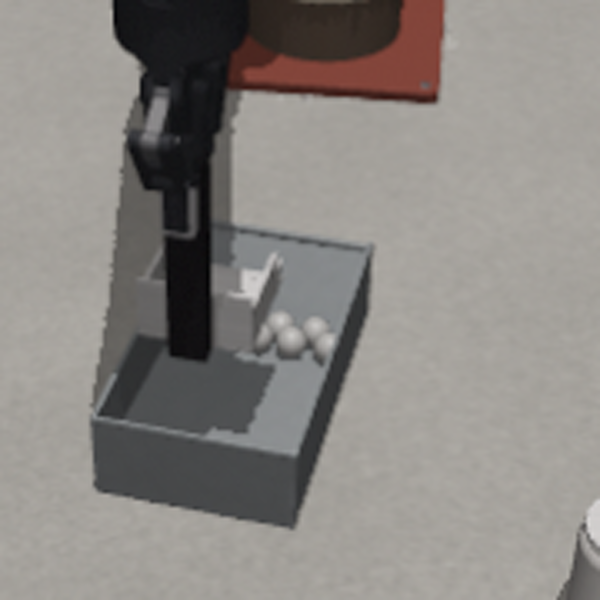

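The crop shows the scoop hanging upright over the back of the bin, handle bottom at (188,355). The bin's rim corners are at (97,415), (297,455) and (372,245), and the balls are around (295,330). Checking these by projection.

```bash
python3 - <<'E'
from h import *
d=snap('scene');c=cur()
S=c@np.linalg.inv(G)
print('handle bottom back',proj(d,(S@[.058,0,0,1])[:3]),'seen 276.4 216.5')
Rb=R.from_euler('z',BY,degrees=True).as_matrix()
for x,y,z,px in [(.125,-.068,.065,(249.1,234.5)),(.125,.068,.065,(309.1,246.5)),(-.113,.068,.06,(331.6,183.5))]:
    w=onplane(d,px,z)[:2]-O
    print(proj(d,np.r_[O,0]+Rb@[x,y,z]),px,'seen in bin frame',Rb[:2,:2].T@w,(x,y))
for p in [(280,322),(291,340),(316,328),(328,346),(262,337)]:
    w=onplane(d,(220+p[0]*.3,110+p[1]*.3),.018)[:2]-O;print('ball',Rb[:2,:2].T@w)
A=binlip(.004,-.006,.1,-6)
seq=[A,binlip(.004,-.006,.016,-6)]
print([delta(c,A)]+[delta(a,b) for a,b in zip(seq,seq[1:])])
E
```

```text
handle bottom back [277.4592 217.9531] seen 276.4 216.5
[246.7396 234.3328] (249.1, 234.5) seen in bin frame [ 0.1242 -0.063 ] (0.125, -0.068)
[308.7108 245.4844] (309.1, 246.5) seen in bin frame [0.1278 0.0695] (0.125, 0.068)
[331.1742 182.8176] (331.6, 183.5) seen in bin frame [-0.1105  0.0696] (-0.113, 0.068)
ball [-0.0562  0.0139]
ball [-0.038   0.0266]
ball [-0.0562  0.0409]
ball [-0.0382  0.0539]
ball [-0.036   0.0055]
[array([ -5.9,   0.7,   0.1,  -0.1,  -5.2, -10.7]), array([-0. ,  0. ,  0. , -1.1, -8.7, 83.5])]
```

Call:
carry_out:
  rows: [-5.9,0.7,0,0,-5.2,-10.7,255,0,0,0,-0.4,-3,28,255,0,0,0,-0.4,-3,28,255,0,0,0,-0.3,-2.7,27.5,255,0,0,0,0,0,0,255]

```text
time: 8.65
tool_pos: [0.6014, -0.0281, 0.1953]
ee_rot: [2.308, 2.029, 0.116]
wrist_force: [-0.7, 0.3, -3.0]
opening: 0.2
gripper_force: 60.4
```

```bash
cat > st.py <<'E'
from h import *
c=cur();S=c@np.linalg.inv(G);l=(S@[-.045,0,0,1])[:3];b=(S@[.058,0,0,1])[:3]
Rb=R.from_euler('z',BY,degrees=True).as_matrix()[:2,:2].T
print('lip bin xy,z',Rb@(l[:2]-O),l[2],'back',Rb@(b[:2]-O),b[2],'euler',R.from_matrix(S[:3,:3]).as_euler('ZYX',degrees=True))
o=arm.get_obs();print(o['time'],o['wrist_force'],o['torque'],o['joints'])
E
cat > p.py <<'E'
import sys;from st import *
seq=[c]+[binlip(*p) for p in eval(sys.argv[1])]
for a,b2 in zip(seq,seq[1:]): print(delta(a,b2))
E
python3 p.py "[(.002,-.005,.0125,-6),(-.02,-.005,.0105,-6),(-.04,-.005,.0085,-6),(-.059,-.005,.007,-6)]"
```

```text
lip bin xy,z [ 0.0019 -0.0059] 0.012840970704116286 back [ 0.1044 -0.0057] 0.02308596761699183 euler [-7.4223 -5.7084  0.7442]
8.65 [-0.7032  0.261  -2.996 ] [-0.0266  0.2124  0.0272] [ 0.3535  0.2982 -0.4487  1.77    0.1599  1.0062 -0.2796]
[-0.2  0.   0.1  0.6 -0.6 -0. ]
[ -0.    0.    0.   -0.  -22.1  -0.3]
[ -0.    0.    0.   -0.  -20.1  -0.1]
[ -0.    0.    0.   -0.  -19.1  -0.5]
```

Call:
carry_out:
  rows: [0,0,0,0,0,1.5,255,0,0,0,0,-5,0,255,0,0,0,0,-5,0,255,0,0,0,0,-5,0,255,0,0,0,0,-4,0,255]

```text
time: 9.07
tool_pos: [0.5835, -0.0275, 0.1958]
ee_rot: [2.308, 2.023, 0.119]
wrist_force: [0.3, -0.1, -2.9]
opening: 0.205
gripper_force: 60.4
```

Call:
carry_out:
  rows: [0,0,0,0,-4,0,255,0,0,0,0,-4,0,255,0,0,0,0,-4,0,255,0,0,0,0,-4,0,255,0,0,0,0,-4,0,255]

```text
time: 9.48
tool_pos: [0.5642, -0.0252, 0.1932]
ee_rot: [2.309, 2.023, 0.119]
wrist_force: [2.3, -0.3, -3.2]
opening: 0.203
gripper_force: 60.4
```

```bash
python3 st.py
```

```text
lip bin xy,z [-0.0347 -0.0077] 0.010461090896401425 back [ 0.0678 -0.0079] 0.021111760606219002 euler [-7.5889 -5.9353  0.7034]
9.4833 [ 2.2668 -0.2605 -3.1647] [-0.1297 -0.7226 -0.0585] [ 0.3733  0.2256 -0.4597  1.8625  0.1309  0.9758 -0.2709]
```

Call:
carry_out:
  rows: [0,0,0,0,0,2,255,0,0,0,0,-3,0.5,255,0,0,0,0,-3,0,255,0,0,0,0,-3,0,255,0,0,0,0,-3,0,255]

```text
time: 9.9
tool_pos: [0.5524, -0.0233, 0.1893]
ee_rot: [2.309, 2.024, 0.118]
wrist_force: [1.3, 1.7, -3.2]
opening: 0.205
gripper_force: 60.3
```

```bash
python3 st.py
```

```text
lip bin xy,z [-0.0468 -0.0074] 0.006592515880949984 back [ 0.0557 -0.0075] 0.01713137912083103 euler [-7.5784 -5.8727  0.7158]
9.9 [ 1.3036  1.7373 -3.1715] [ 0.1244 -0.318  -0.0662] [ 0.3774  0.2071 -0.4632  1.8927  0.1226  0.9632 -0.2691]
```

Call:
carry_out:
  rows: [0,0,0,0,-3,0,255,0,0,0,0,-3,0,255,0,0,0,0,-3,0,255,0,0,0,0,-3,0,255,0,0,0,0,0,0,255]

```text
time: 10.32
tool_pos: [0.544, -0.0212, 0.1909]
ee_rot: [2.303, 2.02, 0.129]
wrist_force: [10.0, 2.2, 1.0]
opening: 0.207
gripper_force: 60.9
```

```bash
python3 st.py; python3 - <<'E'
from h import *
snap('scene','a5.png');snap('top','b5.png')
i=cv2.resize(cv2.imread('pics/a5.png')[120:260,220:360],(400,400),interpolation=cv2.INTER_CUBIC)
j=cv2.resize(cv2.imread('pics/b5.png')[180:280,290:390],(400,400),interpolation=cv2.INTER_CUBIC)
cv2.imwrite('pics/c5.png',np.hstack([i,j]))
E
```

```text
lip bin xy,z [-0.0537 -0.0061] 0.007473620094826985 back [ 0.0487 -0.0062] 0.018988198791032924 euler [-7.5377 -6.4186  0.8044]
10.3167 [9.9998 2.1645 0.9579] [ 0.4603 -2.7519  0.1205] [ 0.382   0.1832 -0.4674  1.9169  0.1122  0.9508 -0.265 ]
```

View pics/c5.png

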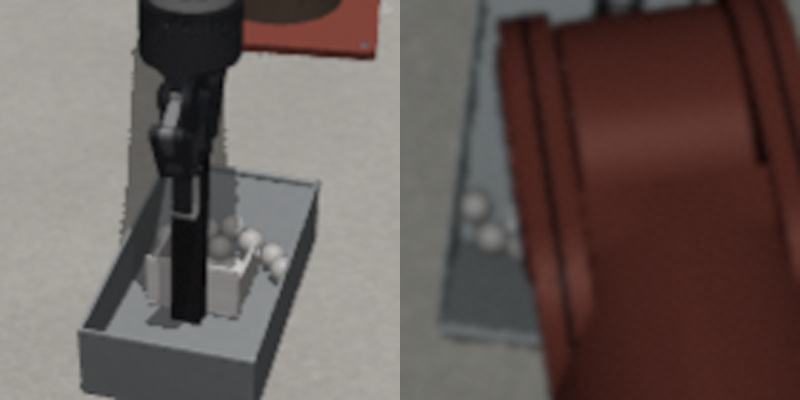

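```bash
python3 - <<'E'
from h import *
y=-.006
w=[(-.0588,y,.0066,-5.9),(-.063,y,.012,-4),(-.070,y,.020,0),(-.079,y,.029,5),(-.086,y,.038,11),(-.089,y,.048,16),(-.089,y,.060,20)]
s=[binlip(*p) for p in w]
for a,b in zip(s,s[1:]): print(delta(a,b))
E
```

```text
[ 1.9 -0.2  0.   0.8  2.  -2.6]
[ 4.  -0.5 -0.   1.6  5.4 -1.5]
[ 5.  -0.7  0.   1.9  5.7 -0.2]
[ 5.9 -0.8  0.   2.2  9.8  2.3]
[ 5.  -0.7 -0.   1.7  9.8 -0.5]
[ 4.  -0.5  0.   1.1  8.5 -4.6]
```

```bash
sed -i "s/from_euler('zy'/from_euler('ZY'/" h.py; python3 - <<'E'
from h import *
y=-.006
w=[(-.0588,y,.0066,-5.9),(-.063,y,.012,-4),(-.070,y,.020,0),(-.079,y,.029,5),(-.086,y,.038,11),(-.089,y,.048,16),(-.089,y,.060,20)]
s=[binlip(*p) for p in w]
for a,b in zip(s,s[1:]): print(delta(a,b))
E
```

```text
[ 1.9  0.  -0.   0.   2.1 -2.6]
[ 4.  -0.  -0.  -0.   5.5 -1.5]
[ 5.   0.  -0.   0.   5.8 -0.1]
[ 6.  -0.  -0.   0.   9.9  2.4]
[ 5.  -0.  -0.   0.  10.  -0.4]
[ 4.  -0.   0.   0.   8.6 -4.6]
```

Call:
carry_out:
  rows: [1.9,0,0,0,2.1,-2.6,255,2,0,0,0,2.7,-0.8,255,2,0,0,0,2.7,-0.8,255,2.5,0,0,0,2.9,0,255,2.5,0,0,0,2.9,0,255]

```text
time: 10.83
tool_pos: [0.5541, -0.0222, 0.1932]
ee_rot: [-2.303, -2.022, 0.072]
wrist_force: [0.9, 5.2, -4.7]
opening: 0.2
gripper_force: 60.4
```

```bash
python3 st.py
```

```text
lip bin xy,z [-0.0786 -0.0059] 0.028156231808841664 back [ 0.024  -0.0057] 0.019071856341283402 euler [-7.4156  5.0599  0.8391]
10.8333 [ 0.9038  5.1874 -4.7485] [ 1.532  -1.0803 -0.5256] [ 0.3587  0.3142 -0.4555  1.7553  0.1115  1.1884 -0.2592]
```

Call:
carry_out:
  rows: [3,0,0,0,5,1,255,3,0,0,0,5,0.5,255,2.5,0,0,0,5,-0.8,255,2.5,0,0,0,5,-0.8,255,2,0,0,0,4.3,-3,255]

```text
time: 11.25
tool_pos: [0.5783, -0.0265, 0.1905]
ee_rot: [-2.163, -1.901, 0.29]
wrist_force: [-0.1, 0.2, -4.6]
opening: 0.2
gripper_force: 60.4
```

Call:
carry_out:
  rows: [2,0,0,0,4.3,-4,255,0,0,0,0,2,-8,255,0,0,0,0,2,-8,255,0,0,0,0,0,0,255,0,0,0,0,0,0,255]

```text
time: 11.67
tool_pos: [0.593, -0.029, 0.2082]
ee_rot: [-2.145, -1.885, 0.317]
wrist_force: [0.2, -0.0, -4.7]
opening: 0.198
gripper_force: 60.4
```

```bash
python3 st.py; python3 - <<'E'
from h import *
snap('scene','a6.png');snap('top','b6.png')
i=cv2.resize(cv2.imread('pics/a6.png')[110:250,220:360],(600,600),interpolation=cv2.INTER_CUBIC)
cv2.imwrite('pics/c6.png',i)
E
```

```text
lip bin xy,z [-0.0777 -0.0083] 0.07654430033100627 back [ 0.0192 -0.0079] 0.041522981477681374 euler [-7.2535 19.8777  0.7475]
11.6667 [ 0.2345 -0.0281 -4.6733] [-0.1685 -0.9428  0.0295] [ 0.3049  0.5278 -0.4258  1.4626  0.119   1.5311 -0.2583]
```

View pics/c6.png

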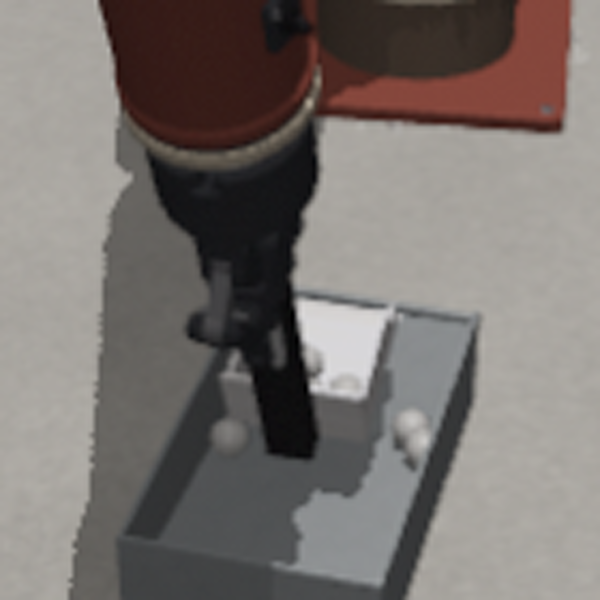

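The image shows three balls left in the bin, at (230,438), (410,423) and (418,445). The rest are in the scoop at its back wall, and the force change (about 1.9 N) suggests 4–5 balls. Next I lift and work out the dish.

Call:
carry_out:
  rows: [0,0,0,0,-4,-11,255,0,0,0,0,-7,-19,255,0,0,0,0,-7,-19,255,0,0,0,0,-7,-19,255,0,0,0,0,-4,-11,255]

```text
time: 12.18
tool_pos: [0.5926, -0.0299, 0.2948]
ee_rot: [-2.146, -1.886, 0.316]
wrist_force: [0.5, -0.0, -4.5]
opening: 0.205
gripper_force: 60.4
```

```bash
python3 st.py; python3 - <<'E'
from h import *
d=snap('top','b7.png')
im=cv2.imread('pics/top0.png')
g=cv2.cvtColor(im,cv2.COLOR_BGR2GRAY)
c=cv2.HoughCircles(cv2.GaussianBlur(g[180:290,390:500],(3,3),0),cv2.HOUGH_GRADIENT,1,50,param1=80,param2=15,minRadius=30,maxRadius=42)
for q in c[0]: print(q,'rim',onplane(d,q[:2]+[390,180],.055),q[2]/402*.97)
s=snap('scene')
for p in place_of('dish','scene')[:1]: print(onplane(s,p['centre'],0),p)
# rim in scene: leftmost/rightmost, top, bottom by eye
print(onplane(s,(182,191),.055))
E
```

```text
lip bin xy,z [-0.0779 -0.0093] 0.1630113925081647 back [ 0.019  -0.0088] 0.12805913172681932 euler [-7.2489 19.8368  0.7554]
12.1833 [ 0.5028 -0.0314 -4.5431] [-0.141  -0.9565 -0.0214] [ 0.3064  0.4678 -0.4325  1.3654  0.0961  1.6825 -0.251 ]
[55.5 52.5 35.8] rim [ 0.4878 -0.2851  0.055 ] 0.08638309
[ 0.4794 -0.2891  0.    ] {'centre': [184.7, 204.6], 'conf': 0.87}
[ 0.4954 -0.2835  0.055 ]
```

```bash
cat > q.py <<'E'
from h import *
L=[.495,-.289]
f=lambda z,t:scoop_tool([*L,z],BY,t)
s=[cur(),f(.135,20),f(.07,2),f(.052,-10),f(.04,-22),f(.04,-45)]
for a,b in zip(s,s[1:]): print(delta(a,b),b[:3,3])
E
python3 q.py
```

```text
[   0.1   -0.7    0.2 -269.8   87.6   -7.5] [ 0.6416 -0.3083  0.2664]
[-18.   -0.   -0.    0.  -36.1  40.5] [ 0.5942 -0.3021  0.2406]
[-12.   -0.   -0.   -0.  -37.6   2.2] [ 0.5568 -0.2971  0.2397]
[-12.    0.    0.    0.  -40.3  -3.9] [ 0.5168 -0.2919  0.2365]
[-23.   -0.   -0.   -0.  -75.5 -22.9] [ 0.4389 -0.2816  0.2295]
```

Call:
carry_out:
  rows: [0,0,0,-8,2.6,0,255,0,0,0,-16,5.2,0,255,0,0,0,-22,7.2,0,255,0,0,0,-26,8.5,0,255,0,0,0,-28,9.1,0,255]

```text
time: 12.75
tool_pos: [0.6095, -0.1354, 0.2776]
ee_rot: [-2.143, -1.883, 0.321]
wrist_force: [0.2, 0.8, -3.9]
opening: 0.2
gripper_force: 60.4
```

Call:
carry_out:
  rows: [0,0,0,-28,9.1,0,255,0,0,0,-28,9.1,0,255,0,0,0,-28,9.1,0,255,0,0,0,-26,8.5,0,255,0,0,0,-22,7.2,0,255]

```text
time: 13.17
tool_pos: [0.6315, -0.2736, 0.2605]
ee_rot: [-2.145, -1.879, 0.322]
wrist_force: [0.4, -0.4, -4.5]
opening: 0.202
gripper_force: 60.4
```

Call:
carry_out:
  rows: [0,0,0,-16,5.2,-2,255,0,0,0,-12,3.9,-2,255,0,0,0,-8,2.6,-2,255,0,0,0,-2,0.6,-1,255,0,0,0,0,0,0,255]

```text
time: 13.58
tool_pos: [0.6411, -0.3096, 0.2638]
ee_rot: [-2.144, -1.882, 0.319]
wrist_force: [0.2, 0.0, -3.8]
opening: 0.206
gripper_force: 60.4
```

```bash
python3 q.py; python3 st.py; python3 -c "
from h import *
snap('scene','a8.png');snap('top','b8.png')
i=cv2.resize(cv2.imread('pics/a8.png')[80:260,110:350],(800,600),interpolation=cv2.INTER_CUBIC)
cv2.imwrite('pics/c8.png',i)"
```

```text
[-0.1 -0.7  0.2  1.4 -0.6 -2.5] [ 0.6416 -0.3083  0.2664]
[-18.   -0.   -0.    0.  -36.1  40.5] [ 0.5942 -0.3021  0.2406]
[-12.   -0.   -0.   -0.  -37.6   2.2] [ 0.5568 -0.2971  0.2397]
[-12.    0.    0.    0.  -40.3  -3.9] [ 0.5168 -0.2919  0.2365]
[-23.   -0.   -0.   -0.  -75.5 -22.9] [ 0.4389 -0.2816  0.2295]
lip bin xy,z [ 0.0062 -0.2801] 0.13267031290537312 back [ 0.1029 -0.2798] 0.09731902871039969 euler [-7.3235 20.073   0.7551]
13.5833 [ 0.2129  0.0024 -3.8402] [-0.0997 -0.9476  0.0125] [ 0.5211  0.7182 -0.3038  1.026   0.233   1.7725  0.1303]
```

View pics/c8.png

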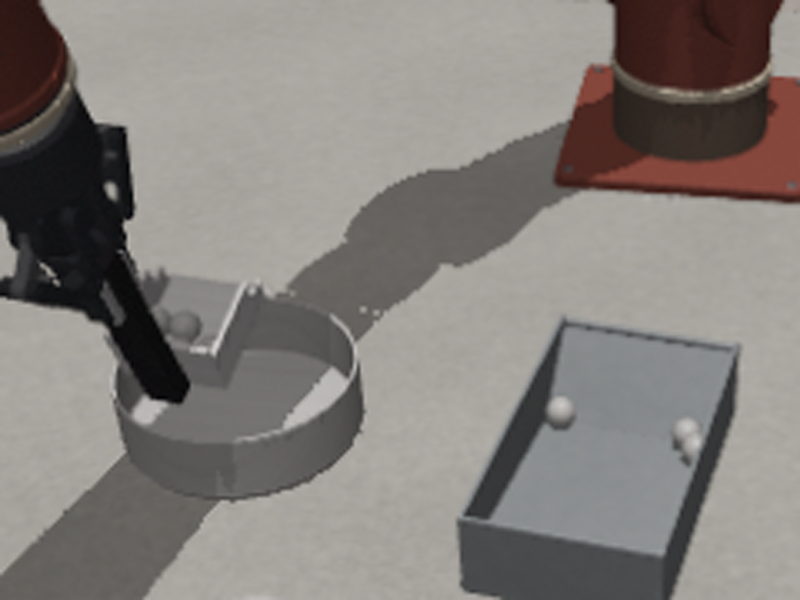

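The image shows five balls in the scoop's back (two visible at (165,322)) and three still in the bin at (560,411) and (687,440). The dish rim spans columns 115–362. I'll check the dish centre by projection.

```bash
python3 -c "
from h import *
d=snap('scene');a=np.linspace(0,2*np.pi,200)
for c in [(.485,-.289),(.488,-.285),(.480,-.293)]:
  q=np.array([proj(d,[c[0]+.09*np.cos(t),c[1]+.09*np.sin(t),.055]) for t in a]);q=(q-[110,80])*3.3333
  print(c,q.min(0),q.max(0),'seen 115,295-302, 362,442')"
```

```text
(0.485, -0.289) [112.504  291.8088] [360.3535 438.707 ] seen 115,295-302, 362,442
(0.488, -0.285) [116.2436 294.3384] [364.6613 441.9218] seen 115,295-302, 362,442
(0.48, -0.293) [109.771  287.8588] [356.737  433.7017] seen 115,295-302, 362,442
```

Call:
carry_out:
  rows: [-6,0,0,0,-12,13.5,255,-6,0,0,0,-12,13.5,255,-6,0,0,0,-12,13.5,255,-4,0,0,0,-12.5,0.8,255,-4,0,0,0,-12.5,0.7,255]

```text
time: 14.15
tool_pos: [0.5709, -0.2979, 0.2326]
ee_rot: [2.306, 2.022, 0.121]
wrist_force: [1.3, -1.0, -3.1]
opening: 0.204
gripper_force: 61.3
```

Call:
carry_out:
  rows: [-4,0,0,0,-12.5,0.7,255,-3,0,0,0,-10,-0.9,255,-3,0,0,0,-10,-1,255,-3,0,0,0,-10,-1,255,-3,0,0,0,-10,-1,255]

```text
time: 14.57
tool_pos: [0.5202, -0.291, 0.2251]
ee_rot: [2.132, 1.868, 0.377]
wrist_force: [0.4, 0.5, -2.8]
opening: 0.201
gripper_force: 61.7
```

Call:
carry_out:
  rows: [-6,0,0,0,-20,-4,255,-6,0,0,0,-20,-5,255,-6,0,0,0,-19,-7,255,-5,0,0,0,-16,-7,255,0,0,0,0,0,0,255]

```text
time: 14.98
tool_pos: [0.4644, -0.2789, 0.2108]
ee_rot: [1.937, 1.707, 0.631]
wrist_force: [-1.2, 0.4, -3.6]
opening: 0.205
gripper_force: 61.7
```

Call:
carry_out:
  rows: [0,0,0,0,0,0,255,0,0,0,0,0,0,255,0,0,0,0,0,0,255,0,0,0,0,0,0,255,0,0,0,0,0,0,255]

```text
time: 15.4
tool_pos: [0.4681, -0.2802, 0.2125]
ee_rot: [1.937, 1.708, 0.63]
wrist_force: [-0.8, 0.7, -2.9]
opening: 0.201
gripper_force: 61.7
```

```bash
python3 st.py; python3 -c "
from h import *
snap('scene','a9.png');snap('top','b9.png')
i=cv2.resize(cv2.imread('pics/a9.png')[80:260,110:350],(800,600),interpolation=cv2.INTER_CUBIC)
cv2.imwrite('pics/c9.png',i)"
```

```text
lip bin xy,z [ 0.0144 -0.2696] 0.018083156587883686 back [ 0.0947 -0.2701] 0.08254363699503384 euler [ -7.8513 -38.7431   1.9571]
15.4 [-0.826   0.7411 -2.8626] [0.1445 1.073  0.001 ] [ 1.0781 -0.0214 -0.4363  2.2168 -0.8186  0.4835  1.1639]
```

View pics/c9.png

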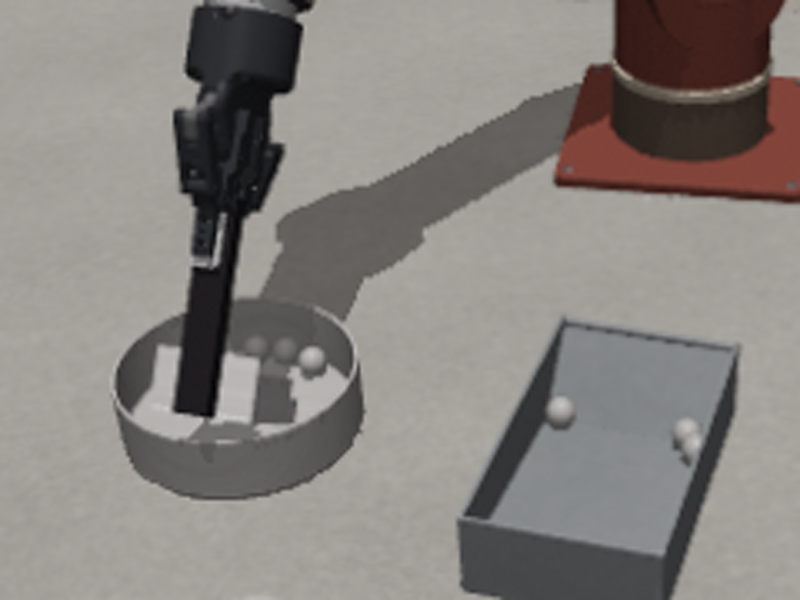

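The image shows three balls in the dish at (257,347), (285,350) and (312,360), with the rest presumably hidden behind the scoop. The bin still holds its three. Raising the scoop.

Call:
carry_out:
  rows: [0,0,0,0,12,-15,255,0,0,0,0,19,-23,255,0,0,0,0,19,-23,255,0,0,0,0,19,-23,255,0,0,0,0,12,-15,255]

```text
time: 15.92
tool_pos: [0.4686, -0.2842, 0.3435]
ee_rot: [1.935, 1.706, 0.628]
wrist_force: [0.6, -0.0, -1.4]
opening: 0.207
gripper_force: 61.7
```

Call:
carry_out:
  rows: [0,0,0,0,12,-15,255,0,0,0,0,0,0,255,0,0,0,0,0,0,255]

```text
time: 16.17
tool_pos: [0.4682, -0.2846, 0.3599]
ee_rot: [1.936, 1.707, 0.629]
wrist_force: [-0.1, -0.6, -1.7]
opening: 0.205
gripper_force: 61.8
```

```bash
python3 st.py; python3 -c "
from h import *
for c in ['scene','top']:
  d=snap(c,c+'10.png')
  for r in place_of('ball0_center',c)+find_in('ball0_center',c): print(c,r,onplane(d,r['centre'],.016))
i=cv2.imread('pics/scene10.png',0)[150:240,140:230]
c=cv2.HoughCircles(cv2.resize(i,None,fx=4,fy=4,interpolation=cv2.INTER_CUBIC),cv2.HOUGH_GRADIENT,1,20,param1=60,param2=12,minRadius=11,maxRadius=19)
d=imaging.get_image('scene')
for q in (c[0] if c is not None else []):
  p=(q[:2]+.5)/4-.5+[140,150];print(p,q[2],onplane(d,p,.015)[:2])
"
```

```text
lip bin xy,z [ 0.0153 -0.2742] 0.165432416382559 back [ 0.0955 -0.2747] 0.22996736219684838 euler [ -7.852  -38.7963   1.8607]
16.1667 [-0.1015 -0.5589 -1.744 ] [ 0.1235  1.0807 -0.0151] [ 1.1235 -0.1838 -0.421   2.0243 -0.634   0.7961  0.9003]
scene {'centre': [276.8, 201.3], 'conf': 0.57} [ 0.4564 -0.0582  0.016 ]
scene {'centre': [172.8, 155.9], 'conf': 0.47} [ 0.2889 -0.3806  0.016 ]
scene {'centre': [299.4, 210.9], 'conf': 0.31} [0.4866 0.0017 0.016 ]
scene {'centre': [314.2, 209.1], 'conf': 0.69} [0.4751 0.0366 0.016 ]
scene {'centre': [276.7, 201.6], 'conf': 0.46} [ 0.4576 -0.0582  0.016 ]
top {'centre': [353.5, 246.7], 'conf': 0.48} [ 0.4556 -0.0634  0.016 ]
[203.25 186.75] 13.8 [ 0.4194 -0.2558]
[177.75 197.  ] 18.3 [ 0.47   -0.3081]
[195.5 184. ] 13.2 [ 0.4102 -0.2791]
[185.75 197.  ] 13.2 [ 0.4674 -0.288 ]
[186.75 185.  ] 15.2 [ 0.4174 -0.3005]
[171.5  190.25] 13.2 [ 0.4446 -0.3329]
```

```bash
python3 -c "
from h import *
d=imaging.get_image('scene');S=cur()@np.linalg.inv(G)
for p in [(-.045,0,0),(-.045,-.036,0),(-.045,.036,0),(.036,-.036,.003),(.036,.036,.003),(.049,0,.15)]: print(p,proj(d,(S@[*p,1])[:3]))
g=cv2.cvtColor(d['img'],cv2.COLOR_RGB2GRAY)
for r in range(174,206): print(r,' '.join('%2d'%(v//4) for v in g[r,150:216:1]))
print()
for r in range(148,164): print(r,' '.join('%2d'%(v//4) for v in g[r,155:195]))
"
```

```text
(-0.045, 0, 0) [174.7627 154.7676]
(-0.045, -0.036, 0) [160.5103 153.127 ]
(-0.045, 0.036, 0) [189.2781 156.4461]
(0.036, -0.036, 0.003) [143.4016 147.1046]
(0.036, 0.036, 0.003) [173.8994 150.531 ]
(0.049, 0, 0.15) [165.7649  79.1644]
174 40 40 40 40 40 40 40 40 40 40 40 38 38 34 23 21 22 22 20 21 23 22 23 23 23 24 24 24 24 21 21 21 21 21 21 21 21 21 21 21 21 21 21 21 21 21 21 23 23 23 23 23 23 23 22 22 29 32 33 34 40 40 40 39 39 40
175 41 40 41 41 41 41 40 40 41 38 36 28 21 21 21 20 20 21 21 23 23 22 23 23 24 24 24 24 23 21 21 21 21 21 20 20 21 21 21 21 21 21 21 21 21 21 21 22 23 23 23 23 23 22 22 22 22 21 29 33 42 40 40 40 40 39
176 41 41 40 41 41 41 41 39 37 28 21 21 21 19 19 21 21 22 23 23 23 23 23 23 24 24 24 24 23 21 21 20 20 21 21 21 21 21 21 21 21 21 21 21 21 20 20 22 23 23 23 23 23 22 22 22 22 22 21 24 36 42 41 40 40 40
177 40 40 40 41 41 41 37 32 25 21 22 20 20 20 21 22 22 23 23 23 23 23 23 24 24 24 24 24 23 20 20 20 21 21 21 21 21 21 21 21 21 21 21 21 21 20 20 22 23 22 23 23 23 22 22 22 22 22 21 21 23 33 42 41 40 40
178 40 40 40 41 40 34 24 19 21 21 22 20 21 22 22 22 23 2
[... 6884 characters left out ...]
40 40 40 40 40 40 40 40 40 39 39 40 40 40 40 40 39 39 40 40 35 23 23 23 24 24 24
159 40 39 39 39 39 40 40 40 40 39 39 40 40 40 39 40 40 39 40 40 40 40 40 40 40 39 39 40 40 40 40 40 39 32 23 23 23 23 24 24
160 39 39 39 39 39 40 40 39 40 40 40 40 40 40 39 40 40 40 40 40 40 40 40 40 40 40 40 40 40 40 40 40 36 24 24 24 24 24 24 24
161 39 39 39 39 39 39 40 40 40 40 40 40 40 40 40 40 40 40 40 40 40 40 40 40 40 40 40 40 40 40 40 39 32 24 24 24 24 24 24 24
162 39 39 39 39 40 39 40 40 40 40 40 40 40 40 40 40 40 40 40 40 40 40 40 41 40 41 41 40 40 40 40 36 24 24 24 24 24 24 24 24
163 39 40 40 40 40 40 40 40 40 40 40 40 40 40 40 40 40 40 40 40 40 40 40 40 40 40 40 40 40 40 39 32 24 23 23 23 23 24 24 24
```

Five balls lie in the dish, around pixels (187,184), (195,184), (203,187), (177,197) and (185,197), and three remain in the bin. The scoop is empty, so I'll set it down on the clear bench beyond the dish.

```bash
python3 -c "
from h import *
d=imaging.get_image('top')
print('px',proj(d,[.45,-.46,0]),proj(d,[.55,-.47,0]))
s=[cur(),scoop_tool([.45,-.46,.1],BY,0),scoop_tool([.45,-.46,.004],BY,0)]
for a,b in zip(s,s[1:]): print(delta(a,b),b[:3,3])"
```

```text
px [505.3278 246.2716] [507.1751 207.7389]
[  38.7   -1.8    0.2 -180.1   25.4  122.8] [ 0.5432 -0.4723  0.274 ]
[ 0.  0. -0.  0. -0. 96.] [ 0.5432 -0.4723  0.178 ]
```

Call:
carry_out:
  rows: [6.45,0,0,-20,0,0,255,6.45,-0.9,0,-35,0,0,255,6.45,-0.9,0,-35,0,0,255,6.45,0,0,-35,0,0,255,6.45,0,0,-35,0,0,255]

```text
time: 17.03
tool_pos: [0.4475, -0.4456, 0.3582]
ee_rot: [2.299, 2.012, 0.106]
wrist_force: [0.6, -0.2, -1.0]
opening: 0.197
gripper_force: 61.6
```

Call:
carry_out:
  rows: [6.45,0,0,-20,0,0,255,0,0,0,0,0,0,255,0,0,0,0,0,0,255]

```text
time: 17.28
tool_pos: [0.4466, -0.4638, 0.355]
ee_rot: [-2.361, -2.071, -0.003]
wrist_force: [0.0, -0.3, -2.6]
opening: 0.206
gripper_force: 61.6
```

```bash
python3 st.py; python3 -c "
from h import *
s=[cur(),scoop_tool([.45,-.46,.1],BY,0)]
for a,b in zip(s,s[1:]): print(delta(a,b),b[:3,3])"
```

```text
lip bin xy,z [-0.1125 -0.4598] 0.1809845736446214 back [-0.0095 -0.4598] 0.18098804204860974 euler [-7.4804 -0.0019  0.1237]
17.2833 [ 0.0436 -0.264  -2.6368] [ 0.0702 -0.0885 -0.0094] [ 1.0694  0.3371 -0.4403  1.3812  0.1405  1.4555  0.504 ]
[ 0.  -0.1  0.   4.  96.9 81. ] [ 0.5432 -0.4723  0.274 ]
```

Call:
carry_out:
  rows: [0,0,0,0,30,20,255,0,0,0,0,30,30,255,0,0,0,0,20,30,255,0,0,0,0,10,30,255,0,0,0,0,5,30,255]

```text
time: 17.7
tool_pos: [0.5415, -0.4736, 0.2178]
ee_rot: [2.356, 2.072, 0.004]
wrist_force: [-0.2, -0.4, -2.5]
opening: 0.202
gripper_force: 61.6
```

Call:
carry_out:
  rows: [0,0,0,0,0,20,255,0,0,0,0,0,6,255,0,0,0,0,0,3,255,0,0,0,0,0,0,255,0,0,0,0,0,0,255]

```text
time: 18.12
tool_pos: [0.5397, -0.476, 0.1918]
ee_rot: [2.358, 2.068, 0.0]
wrist_force: [-0.4, 0.2, -2.5]
opening: 0.205
gripper_force: 61.6
```

```bash
python3 st.py
```

```text
lip bin xy,z [-0.0179 -0.4607] 0.01737389377900219 back [ 0.0851 -0.4607] 0.017796347977094885 euler [-7.5018 -0.235  -0.1887]
18.1167 [-0.4097  0.2183 -2.5277] [ 0.0025 -0.0428 -0.0047] [ 0.95    0.5785 -0.4262  1.3849  0.2439  1.2246  0.3728]
```

Call:
carry_out:
  rows: [0,0,0,0,0,7,255,0,0,0,0,0,5,255,0,0,0,0,0,2,255,0,0,0,0,0,1,255,0,0,0,0,0,0,255]

```text
time: 18.53
tool_pos: [0.5392, -0.4756, 0.1741]
ee_rot: [2.361, 2.071, -0.001]
wrist_force: [-0.0, -0.7, -1.7]
opening: 0.202
gripper_force: 61.6
```

```bash
python3 st.py
```

```text
lip bin xy,z [-0.019  -0.4601] 2.1608305583497024e-05 back [ 0.084 -0.46 ] 0.00010297165476119791 euler [-7.485  -0.0453 -0.0829]
18.5333 [-0.0106 -0.6964 -1.6998] [ 0.0068 -0.0942  0.0197] [ 0.9486  0.5935 -0.4231  1.3999  0.25    1.1996  0.3686]
```

Call:
carry_out:
  rows: [0,0,0,0,0,1,255,0,0,0,0,0,0.5,255,0,0,0,0,0,0,255,0,0,0,0,0,0,255,0,0,0,0,0,0,255]

```text
time: 18.95
tool_pos: [0.5395, -0.4758, 0.1739]
ee_rot: [2.36, 2.07, -0.001]
wrist_force: [-2.8, 0.3, 5.7]
opening: 0.203
gripper_force: 62.7
```

Call:
carry_out:
  rows: [0,0,0,0,0,0,180,0,0,0,0,0,0,120,0,0,0,0,0,0,60,0,0,0,0,0,0,0,0,0,0,0,0,0,0]

```text
time: 19.37
tool_pos: [0.5393, -0.4756, 0.1726]
ee_rot: [2.36, 2.071, -0.001]
wrist_force: [-0.8, 0.1, 0.7]
opening: 0.849
gripper_force: 0.0
```

Call:
carry_out:
  rows: [0,0,0,0,0,0,0,0,0,0,0,0,0,0,0,0,0,0,0,0,0,0,0,0,0,0,0,0,0,0,0,0,0,0,0]

```text
time: 19.78
tool_pos: [0.5393, -0.4756, 0.1726]
ee_rot: [2.36, 2.071, -0.001]
wrist_force: [-0.3, 0.3, -0.3]
opening: 1.002
gripper_force: 0.0
```

```bash
python3 st.py; python3 -c "
from h import *
for c in ['scene','top']:
  d=snap(c)
  for n,z in [('scoop_grip',.12),('scoop_lip',0),('scoop',0)]:
    for r in place_of(n,c)[:5]:
      w=onplane(d,r['centre'],z)
      if w[1]<-.3: print(c,n,w,r['conf'])"
```

```text
lip bin xy,z [-0.0189 -0.4601] -0.001441311745006251 back [ 0.0841 -0.46  ] -0.001343937400325327 euler [-7.4767 -0.0542 -0.0894]
19.7833 [-0.2507  0.2764 -0.2547] [ 0.0137  0.0032 -0.0537] [ 0.9484  0.5947 -0.4229  1.4013  0.2506  1.197   0.3683]
scene scoop_grip [ 0.5391 -0.4736  0.12  ] 0.84
scene scoop_lip [ 0.4476 -0.4611  0.    ] 0.89
scene scoop [ 0.4866 -0.4773  0.    ] 0.59
top scoop_grip [ 0.54   -0.4696  0.12  ] 0.57
top scoop_lip [ 0.4414 -0.4609  0.    ] 0.65
top scoop_lip [ 0.4125 -0.3157  0.    ] 0.45
```

Released and standing. Retreating straight up.

Call:
carry_out:
  rows: [0,0,0,0,0,-10,0,0,0,0,0,0,-30,0,0,0,0,0,0,-35,0,0,0,0,0,0,-35,0,0,0,0,0,0,-30,0]

```text
time: 20.6
tool_pos: [0.5393, -0.4752, 0.3162]
ee_rot: [2.359, 2.07, -0.0]
wrist_force: [0.2, -0.3, 1.1]
opening: 0.999
gripper_force: 0.0
```

Call:
carry_out:
  rows: [0,0,0,0,0,0,0,0,0,0,0,0,0,0,0,0,0,0,0,0,0]

```text
time: 20.85
tool_pos: [0.5391, -0.4753, 0.3128]
ee_rot: [2.36, 2.071, -0.001]
wrist_force: [-0.3, -0.1, 0.3]
opening: 1.005
gripper_force: 0.0
```

```bash
python3 st.py; python3 -c "
from h import *
for c in ['scene','top']:
  d=snap(c)
  for n,z in [('scoop_grip',.12),('scoop_lip',0),('scoop',0),('can',0),('race',0)]:
    for r in place_of(n,c)[:5]:
      w=onplane(d,r['centre'],z)
      if w[1]<-.3 or n in('can','race'): print(c,n,w,r['conf'])
d=imaging.get_image('scene');g=cv2.cvtColor(d['img'],cv2.COLOR_RGB2GRAY)
for x,y in [(187,184),(195,184),(203,187),(177,197),(185,197)]: print(g[y-5:y+6:2,x-5:x+6:2].tolist())"
```

```text
lip bin xy,z [-0.0191 -0.4598] 0.13870613394036643 back [ 0.0839 -0.4597] 0.13880261805732738 euler [-7.4746 -0.0537 -0.0972]
20.85 [-0.2501 -0.1443  0.2698] [0.0182 0.0422 0.0183] [ 0.9456  0.5097 -0.4381  1.2345  0.2115  1.4399  0.3993]
scene scoop_lip [ 0.4493 -0.4641  0.    ] 0.78
scene scoop [ 0.4885 -0.4754  0.    ] 0.67
scene can [ 0.7025  0.2481 -0.    ] 0.96
scene race [ 0.7316 -0.2042  0.    ] 0.58
top scoop_lip [ 0.445  -0.4632  0.    ] 0.56
top scoop_lip [ 0.4893 -0.4715  0.    ] 0.34
top scoop [ 0.4972 -0.4671  0.    ] 0.89
top can [0.7046 0.2452 0.    ] 0.8
top can [ 0.4669 -0.2904  0.    ] 0.75
top race [ 0.7219 -0.2101  0.    ] 0.61
[[96, 97, 98, 97, 96, 96], [97, 133, 169, 157, 107, 95], [101, 164, 185, 168, 125, 135], [136, 135, 149, 136, 105, 134], [175, 87, 95, 85, 90, 125], [176, 155, 97, 98, 158, 143]]
[[96, 96, 96, 95, 94, 91], [107, 95, 140, 151, 107, 94], [125, 135, 182, 185, 154, 93], [105, 134, 161, 158, 134, 122], [90, 125, 112, 110, 86, 148], [158, 143, 92, 89, 99, 124]]
[[140, 93, 91, 88, 87, 85], [148, 96, 148, 152, 94, 85], [113, 146, 182, 178, 149, 84], [76, 137, 163, 155, 130, 81], [158, 120, 112, 107, 81, 164], [176, 129, 90, 87, 97, 173]]
[[180, 180, 177, 174, 179, 179], [178, 167, 181, 175, 161, 178], [177, 154, 174, 176, 145, 143], [176, 120, 141, 139, 109, 132], [180, 162, 90, 85, 78, 93], [178, 165, 105, 103, 132, 161]]
[[179, 179, 179, 179, 178, 178], [161, 178, 176, 169, 167, 178], [145, 143, 182, 188, 159, 167], [109, 132, 161, 159, 139, 155], [78, 93, 117, 116, 93, 153], [132, 161, 92, 86, 96, 167]]
```

Five balls are in the dish and at rest, the scoop stands clear, and the bystanders have not moved.

```bash
python3 -c "
from plant import arm
print(arm.sign_off())"
```

```text
the job is handed in; nothing more can be done
None
```

Job handed in, with no verdict returned: by the camera pictures, five balls are in the dish and three in the bin, the empty scoop stands released about 180 mm from the dish's centre, and the can and race are where they were.

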